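# Set the overhang of a cantilever test bar and hold it for clamping

### The job

The door of the drying cabinet was left open and stands across the space where the test bar has to go: push it shut until its catch has taken it fully home. Then slide the weighted aluminium test bar straight out over the front edge of its stand, keeping it flat on the slideway, until the red line on the bar is level with that edge. Out there the end weight would tip it, so finish while still holding the tail, with the bar flat, square and at rest for the clamp to be tightened later; do not let go, and leave the other things on the worktop as they are.

Things in the scene. Friction and masses are not known exactly. Their poses are not given: they have to be found in the camera images.
- stand: Grey cantilever test stand, fixed, 250 x 160 mm (x, y), origin at the centre of its underside. Its -x axis points outward, the way the bar must slide. Top plate 240 x 140 mm, 125 mm above the worktop; along its middle a slideway 40 mm wide, 14 mm high (top 139 mm above the worktop) carries the bar, whose sides overhang it by 5 mm; behind the clamp nothing stands beside the bar.
- edge (a point): Middle of the stand's front edge at slideway height (139 mm above the worktop), 120 mm outward of the stand's origin: the front of the dark steel nose strip, 112 mm wide, that crosses the outer end of the slideway. Here the bar's overhang begins. Axes as the stand's: -x outward, z up.
- clamp (a point): Middle of the slackened clamp yoke over the slideway, 68 mm inward of the edge, on top of its crossbar (98 x 24 mm), 177 mm above the worktop; screw heads reach 186 mm. The bar passes under it with 14 mm to spare, between two posts 3.5 mm clear of its sides.
- test_bar: Loose aluminium bar 280 x 50 x 12 mm (x, y, z), 0.6 to 0.8 kg, with a dark steel block (30 x 50 x 20 mm, screws 4 mm more) on top of its outer end. Origin on its underside at mid-length, under the red line; -x points to the weighted end. At the start it lies on the slideway along the stand's x, wholly inward of the edge. It slides with friction; no part of it catches.
- bar_line (a point): Middle of the red line (3 mm wide) across the bar, on its top face, 140 mm from the outer end and 140 mm from the tail. Axes as the bar's. The bar's centre of mass lies about 40 mm outward of it: with the line at the edge the bar tips unless the tail is held down with 2 to 3 N.
- bar_tail (a point): Middle of the end of the bar's plain tail (+x end), on its top face. At the start the tail stands out 40 to 57 mm past the rear of the stand's top. It can be gripped from above across the 50 mm width, fingertips reaching up to 12 mm below the bar's underside without touching the stand's top plate.
- cabinet: Small white drying cabinet, fixed, 150 x 190 x 200 mm (x, y, z), origin at the centre of its underside. Its front faces its own -x, roughly toward the robot; the door is hung at its +y front corner, beside the stand's front end.
- door (a joint): Door angle in rad: 0 shut, 1.38 to 1.6 at the start. The hinge stays where it is left (0.06 N m friction). Over the last 0.06 rad a sprung roller catch resists with about 5 N at 130 mm from the hinge, then snaps over and draws the door to 0; stopped short of that it stays ajar.
- door_hinge (a point): On the door's vertical hinge axis, at the top of the door, 197 mm above the worktop. Axes as the door's: the panel runs from here along its -y and its outer face looks to its -x; when shut they agree with the cabinet's axes. Seen from above the door turns anticlockwise to shut.
- door_free_edge (a point): Top corner of the outer face at the door's free edge, 184 mm from the hinge, 197 mm above the worktop. White panel 6 mm thick with a window, 13 to 197 mm above the worktop. A steel pull stands 24 mm off the outer face 166 mm from the hinge, 51 to 114 mm above the worktop; higher up the face is plain; push it in its top 30 mm, so the gripper stays above it.
- hex_key: Loose bystander: bent steel hex key, 81 x 31 x 6 mm, lying to the right; origin at the centre of its underside.
- caliper: Loose bystander: steel caliper, 212 x 70 x 8 mm, lying to the right; origin at the centre of its underside.
- stopwatch: Loose bystander: round black stopwatch, 64 x 58 x 13 mm, lying to the right; origin at the centre of its underside.
- weight_box: Loose bystander: closed wooden weight case, 112 x 69 x 42 mm, in front of the tester at the right; origin at the centre of its underside.
- gauge_block: Loose bystander: steel gauge block, 9 x 35 x 25 mm, standing at the right; origin at the centre of its underside.

How it is judged:
On the way, in this order (a step that is already met when the one before it is completed fails the run):
1. the cabinet door is shut and seated on its catch (value of joint door below 0.02 rad), for 0.3 s.
2. the red line is level with the stand's front edge, the bar flat and held by the fingers, the door still shut (value of joint door below 0.02 rad and x of bar_line in the frame of edge between -0.004 and 0.004 m and z of bar_line in the frame of edge between 0.009 and 0.016 m and angle between test_bar's own z axis and vertical below 0.03 rad and angle between the x axis of test_bar and the x axis of stand, either way round below 0.08 rad and contact force between the fingers and test_bar above 1 N), for 0.3 s.
At the end, for the whole second after the job is handed in: The door is seated (under 0.02 rad). The bar lies flat on the slideway (tilt under 0.03 rad, 3 mm down to 4 mm up), square to the edge within 0.08 rad, its red line within 4 mm of the stand's front edge, at rest, and the fingers still bear on it (over 1 N); nothing else could keep it flat there (all of step 2 and linear speed of test_bar below 0.01 m/s); the arm keeps its last pose, push and grip.
It fails at once if the bar tips (more than 0.12 rad) (angle between test_bar's own z axis and vertical above 0.12 rad).
It fails at once if the bar is lifted off the slideway instead of slid (more than 12 mm) (z of bar_line in the frame of edge above 0.024 m).
It fails at once if another thing on the worktop is shifted by more than 20 mm (distance of any of hex_key, caliper, stopwatch, weight_box, gauge_block from where it was at the start of the episode above 0.02 m).
It also fails if it takes over 51 s, if anything falls off the work surface, if the arm or the gripper's body presses on something with over 40 N, if the wrist force passes 120 N, or if a joint passes its speed limit or range.

### The arm

A 6-joint arm with a two-finger parallel gripper is mounted at the origin on a cart in front of the work surface, level with it; the furniture and walls round the work are solid. World frame = base frame: x ahead of the robot, y to its left, z up, the work surface at z = 0. Lengths are in m, angles in rad, forces in N, time in s.
With the tool pointing down it reaches from about 0.35 to 0.85 m from the base axis. Payload 8.1 kg.
Tool frame: the origin (TCP) lies on the mounting face of the last link; the fingertips stand 186 mm ahead of it and the grasp point (between the pads) lies 167 mm ahead of it (robot.finger_overhang is the distance from the TCP to the fingertips, in m); z points along the fingers, y is the line along which they close (so a half turn about z gives the same grasp; the last joint's range is limited). The gripper opens to 93 mm and grips with 3 to 60 N. Pads are 15 mm wide; open, the fingers measure 128 mm over their backs; the gripper's body (75 mm by 188 mm) begins 65 mm behind the grasp point.
Start: joints at [-1.29, 0.13, 1.488, -0, 1.523, -0.085], TCP at [0.215, -0.56, 0.405] pointing down, gripper open.
Joint ranges: [-2.96, 2.96], [-0.89, 2.26], [0.02, 2.5], [-1.34, 4.48], [0, 2.73], [-2.66, 2.66]. Speed limits (rad/s): [2.39, 2.39, 2.79, 3.14, 3.14, 3.14].

### API

Orientations are given as a rotation vector (axis times angle).
In Python, from plant import readout, read_camera, get_calibration, job, robot gives the robot as it stands.
- The arm moves only by the shell command python3 -m handwheel 'ROWS' [FORCE]. ROWS is JSON, a list of rows, each a list of 5 numbers: the shift along the world's x, y, z in cm, then the turn about the world's z in rad, then the closure, from 0 (fully open) to 1 (shut). In form: [[tx, ty, tz, spin, gripper], ...]. A call has 1 to 10 rows; each row shifts and turns the commanded pose from where the row before left it; what a row does not reach is not made up. A row lasts 1/8 s, in which the tool goes at most 62.5 mm and 10.7 degrees, less where a joint would pass 70% of its speed; a pose out of reach is approached as far as the arm can. A call is refused whole if a number of a shift passes 6.25 or a number of a turn 0.188, either way. A call with a gripper value outside its range is refused whole. The fingers move at their own pace and stop on an object; FORCE is the grip in N (left out, the last holds). Time passes only in rows, so rows that do not move let the fingers close. It gives the time, the measured TCP pose, the force, the opening and the grip force at its end, in the units of the state.
- readout.read_state(): the state, without advancing time (a new reading comes with each control period).
- read_camera(name): name is "scene" or "top"; returns the picture (480x640x3 uint8, red, green, blue); there is no depth.
- get_calibration(name): a dict with "fovy" (degrees; the focal length in pixels is half the picture's height over the tangent of half this angle, whatever the lens; pixels are square), "cx", "cy" (the principal point, pixels), "dist_coeffs" ([k1, k2, p1, p2, k3] as OpenCV has them; the pictures are not rectified), "pose" (4x4, takes a point from camera to world coordinates). Camera axes: x right, y down, z forward; pixel columns grow to the right and rows downward; lengths in m; the calibration is good to about 2 mm. A picture is of the moment at which its call begins. get_calibration takes no time and is no camera call.
- job.close_job(): hands the job in; it is judged then, once.
The state is a dict: "t": time; "q": joint angles; "dq": joint speeds; "joint_torque": joint torques, N m; "tool_pos": TCP position; "orientation": TCP orientation; "force": force on the tool from outside, world axes, zero at the start; "wrist_torque": the same for the moment, N m; "opening": finger opening in m; "gripper_force": force on a finger pad.
Only numpy, scipy, OpenCV 4.12 (cv2) and the standard library are available. Lean on these libraries where they do the work, as an engineer would, in place of code of your own. Each camera call takes 0.05 s, during which the arm holds its last target. There are 200 camera calls.

## Working session

There is one attempt and no reset: what is moved stays moved. The work goes in short steps, Python scripts to look and compute and a shell command to move; the robot and the scene stay as the last step left them, time stands still between calls to the robot, and variables do not carry over. Pictures are saved under pics/ and viewed, at most 10 in all, crops included, and the job is handed in when it is done.

```bash
mkdir -p pics
cat > h.py <<'E'
import numpy as np, cv2
from plant import readout, read_camera, get_calibration, job, robot
def K(c):
    f=240/np.tan(np.radians(c['fovy'])/2)
    return np.array([[f,0,c['cx']],[0,f,c['cy']],[0,0,1.]])
def ray(name,uv):
    c=get_calibration(name);T=np.array(c['pose'])
    n=cv2.undistortPoints(np.array(uv,float).reshape(-1,1,2),K(c),np.array(c['dist_coeffs'],float)).reshape(-1,2)
    return T[:3,3],np.c_[n,np.ones(len(n))]@T[:3,:3].T
def plane(name,uv,z):
    o,d=ray(name,uv); return o+d*((z-o[2])/d[:,2])[:,None]
def proj(name,P):
    c=get_calibration(name);T=np.linalg.inv(np.array(c['pose']))
    return cv2.projectPoints(np.array(P,float).reshape(-1,1,3),cv2.Rodrigues(T[:3,:3])[0],T[:3,3],K(c),np.array(c['dist_coeffs'],float))[0].reshape(-1,2)
def snap(name,f):
    im=read_camera(name); cv2.imwrite('pics/'+f,cv2.cvtColor(np.array(im),cv2.COLOR_RGB2BGR)); return im
E
python3 - <<'E'
from h import *
snap('top','t0.png');snap('scene','s0.png')
for n in('top','scene'):print(np.round(get_calibration(n)['pose'],3))
print(readout.read_state())
E
```

```text
[[-0.021 -0.991  0.134  0.373]
 [-1.     0.019 -0.017 -0.082]
 [ 0.015 -0.135 -0.991  1.545]
 [ 0.     0.     0.     1.   ]]
[[-0.63  -0.39   0.672 -0.375]
 [-0.776  0.341 -0.53   0.657]
 [-0.023 -0.855 -0.517  0.865]
 [ 0.     0.     0.     1.   ]]
{'t': 0.1, 'q': array([-1.29039861e+00,  1.31083441e-01,  1.48913255e+00, -1.80458886e-05,
        1.52302920e+00, -8.54146622e-02]), 'dq': array([ 0.0007026 , -0.0014104 , -0.00214677,  0.00014022,  0.00062613,
       -0.00090878]), 'joint_torque': array([ 1.08590240e-03, -5.61338961e+01, -4.93095160e+01,  7.69633474e-02,
        2.91636674e-02, -2.90236665e-05]), 'tool_pos': array([ 0.21457829, -0.56010218,  0.4038142 ]), 'orientation': array([-3.08757273e+00, -5.71120685e-01,  2.80698327e-04]), 'force': array([-0.0524833 , -0.17274284, -0.33621445]), 'wrist_torque': array([ 0.00818701, -0.00485564,  0.01019365]), 'gripper_force': 0.0, 'opening': 0.09316139226471445}
```

View pics/t0.png

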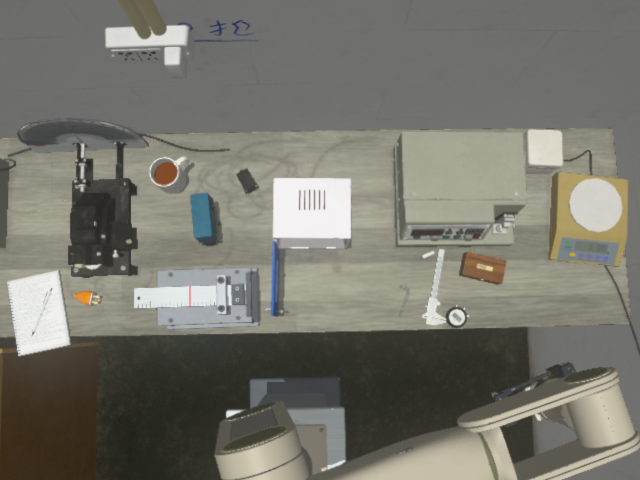

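View pics/s0.png

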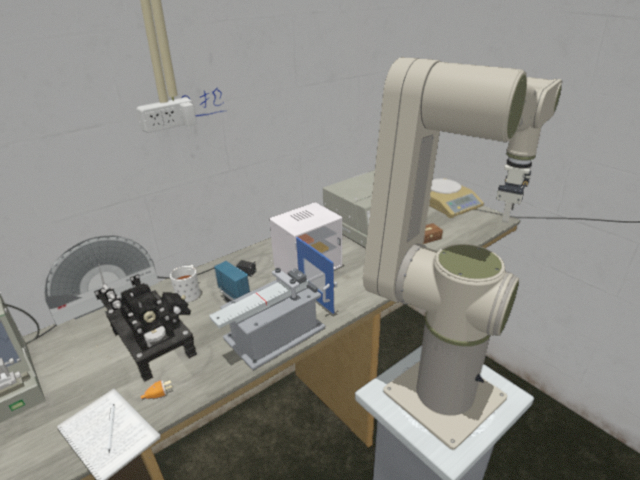

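Top view: stand at about (208,297), clamp (238,297), red line (190,296), bar tail (135,298). The open door runs from (275,240) to (275,315), and the cabinet is at (312,213). I'll zoom in on the top view and the scene view.

Run:
```python
import cv2,numpy as np
a=cv2.imread('pics/t0.png')[225:335,125:365];b=cv2.imread('pics/s0.png')[190:370,200:360]
a=cv2.resize(a,None,fx=3.33,fy=3.33,interpolation=cv2.INTER_CUBIC)
cv2.imwrite('pics/t0c.png',a)
cv2.imwrite('pics/s0c.png',cv2.resize(b,None,fx=3.3,fy=3.3,interpolation=cv2.INTER_CUBIC))
```

```text
(no output)
```

View pics/t0c.png

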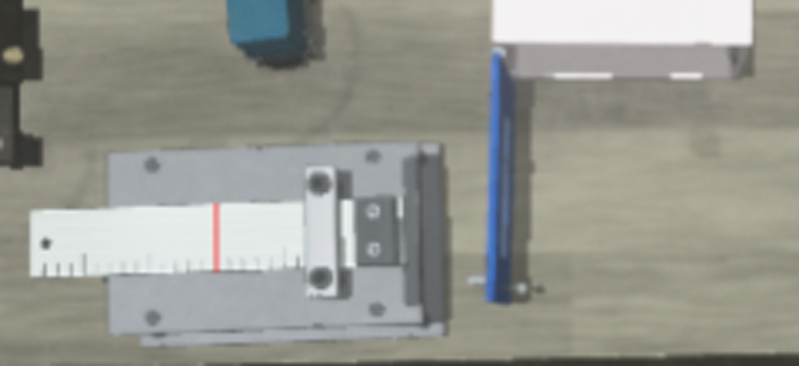

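View pics/s0c.png

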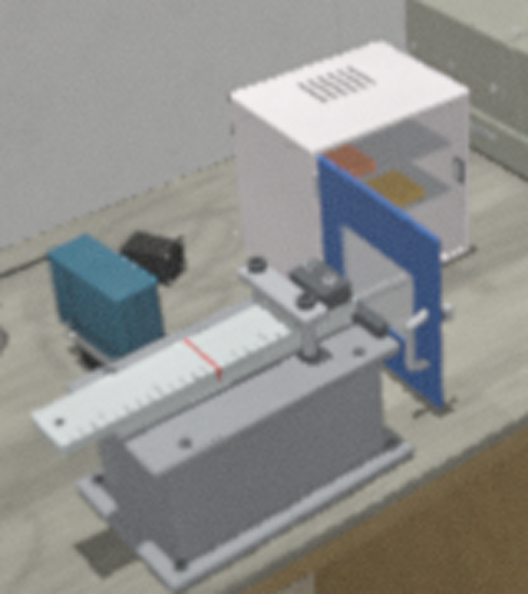

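The crops show the line at (216,204–271), tail corners at (31,211) and (31,276), nose strip x≈404–421, clamp crossbar x 305–337, block 357–399, and the door top edge from hinge (497,50) to free edge (492,300).

Run:
```python
from h import *
np.set_printoptions(precision=4,suppress=True)
def T(p,z): return plane('top',np.array(p)/3.33+[125,225]+[-0.35,-0.35],z)
print('line',T([(216,204),(216,271)],.151))
print('tail',T([(31,211),(31,276)],.151))
print('clampbar',T([(305,167),(337,167),(305,297),(337,297)],.177))
print('block',T([(357,196),(399,196),(357,264),(399,264)],.171))
print('nose',T([(404,155),(421,155),(404,305),(421,305)],.139))
print('plate',T([(109,153),(109,334),(421,152),(421,323)],.125))
print('base',T([(443,144),(446,333)],.0))
print('door',T([(494,50),(503,50),(488,300),(508,300)],.197))
print('pull',T([(470,281)],.08))
print('cab',T([(492,42),(753,44)],.200))
print('block scene? line', plane('scene',np.array([(185,340),(220,378)])/3.3+[200,190],.151))
print('tail', plane('scene',np.array([(32,413),(68,450)])/3.3+[200,190],.151))
print('door scene',plane('scene',np.array([(320,157),(440,240)])/3.3+[200,190],.197))
```

```text
line [[0.4752 0.2255 0.151 ]
 [0.4252 0.225  0.151 ]]
tail [[0.4724 0.3648 0.151 ]
 [0.4238 0.3638 0.151 ]]
clampbar [[0.4993 0.1543 0.177 ]
 [0.4989 0.1307 0.177 ]
 [0.4041 0.154  0.177 ]
 [0.4037 0.1307 0.177 ]]
block [[0.4777 0.1168 0.171 ]
 [0.4771 0.0858 0.171 ]
 [0.4276 0.1169 0.171 ]
 [0.4271 0.086  0.171 ]]
nose [[0.5105 0.0858 0.139 ]
 [0.5102 0.073  0.139 ]
 [0.3976 0.0863 0.139 ]
 [0.3973 0.0736 0.139 ]]
plate [[0.5177 0.3139 0.125 ]
 [0.38   0.3118 0.125 ]
 [0.5139 0.0745 0.125 ]
 [0.384  0.0752 0.125 ]]
base [[0.5326 0.07   0.    ]
 [0.3764 0.0686 0.    ]]
door [[0.5807 0.0129 0.197 ]
 [0.5805 0.0063 0.197 ]
 [0.399  0.019  0.197 ]
 [0.3987 0.0046 0.197 ]]
pull [[0.4163 0.0417 0.08  ]]
cab [[ 0.5861  0.014   0.2   ]
 [ 0.581  -0.1766  0.2   ]]
block scene? line [[0.4734 0.2259 0.151 ]
 [0.4132 0.2305 0.151 ]]
tail [[0.4715 0.3644 0.151 ]
 [0.4155 0.3628 0.151 ]]
door scene [[0.5748 0.0128 0.197 ]
 [0.3962 0.018  0.197 ]]
```

```bash
python3 -m handwheel '[[0,0,3,0,1],[2.04,5.15,0,0.1,1],[2.04,5.15,0,0.1,1],[2.04,5.15,0,0.1,1],[2.04,5.15,0,0.1,1],[2.04,5.15,0,0.1,1],[2.04,5.15,0,0.1,1],[2.04,5.15,0,0.1,1],[2.04,5.15,0,0.1,1],[2.04,5.15,0,0.1,1]]' 20; python3 -m handwheel '[[2.04,5.15,0,0.1,1],[2.04,5.15,0,0.1,1],[2.04,5.15,0,0.12,1],[0,0,0,0,1],[0,0,0,0,1]]'
python3 -c "
from h import *
snap('top','t1.png');snap('scene','s1.png');print(readout.read_state())"
```

```text
t: 1.35
tool_pos: [0.3984, -0.095, 0.4345]
orientation: [2.53, 1.862, 0.0]
force: [1.8, -1.3, -0.5]
opening: 0.0011
gripper_force: 0.0
t: 1.98
tool_pos: [0.4593, 0.0577, 0.4343]
orientation: [-2.204, -2.238, 0.002]
force: [0.5, -0.9, -0.1]
opening: 0.0002
gripper_force: 0.0
{'t': 2.075, 'q': array([ 1.22491320e-02, -2.59505273e-01,  1.80738301e+00, -2.99362908e-04,
        1.59409563e+00, -8.83053657e-04]), 'dq': array([-8.65985539e-03, -3.48300143e-03,  4.81143909e-04,  3.08593764e-03,
        4.36579962e-06, -2.31628520e-04]), 'joint_torque': array([ 7.47599434e-01, -3.60077155e+01, -4.96550024e+01,  1.27301957e-01,
        1.42329492e-02, -4.40060285e-04]), 'tool_pos': array([0.45922058, 0.0567719 , 0.43458268]), 'orientation': array([-2.20677664e+00, -2.23593294e+00,  7.55773928e-04]), 'force': array([ 0.22921683, -0.12671441, -0.88859642]), 'wrist_torque': array([-0.03483305, -0.0988494 , -0.01297695]), 'gripper_force': 0.0, 'opening': 0.0003216946791049926}
```

View pics/s1.png

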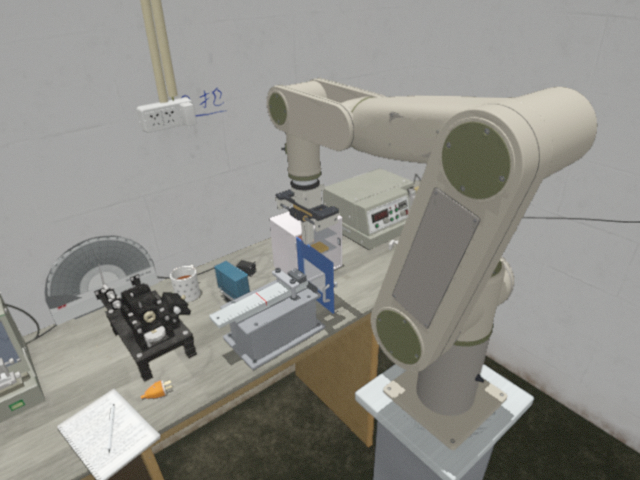

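The arm is clear with the closed fingers above the stand–door gap, so I'll descend and sweep the door.

```bash
python3 -m handwheel '[[0,0,-3.8,0,1],[0,0,-3.8,0,1],[0,0,0,0,1],[0,-2,0,0,1],[0,-1.5,0,0,1],[0,-1.5,0,0,1],[0,-1.4,0,0,1],[0.1,-1.4,0,0,1],[0.5,-1.1,0,0,1],[0.5,-1,0,0,1]]'; python3 -m handwheel '[[0.5,-1,0,0,1],[0.5,-1,0,0,1],[0.9,-0.9,0,0,1],[0.9,-0.8,0,0,1],[0.9,-0.8,0,0,1],[0.9,-0.8,0,0,1],[1,-0.5,0,0,1],[1.2,-0.5,0,0,1],[1.2,-0.5,0,0,1]]'
python3 -c "
from h import *
snap('top','t2.png');im=cv2.imread('pics/t2.png')[200:340,190:390];cv2.imwrite('pics/t2c.png',cv2.resize(im,None,fx=4,fy=4))"
```

```text
t: 3.32
tool_pos: [0.4708, -0.042, 0.3586]
orientation: [-2.205, -2.238, 0.0]
force: [-0.7, 0.6, 0.8]
opening: 0.0003
gripper_force: 0.4
t: 4.45
tool_pos: [0.5513, -0.1095, 0.3587]
orientation: [-2.205, -2.238, 0.0]
force: [-1.3, 0.5, -0.0]
opening: 0.0004
gripper_force: 0.3
```

View pics/t2c.png

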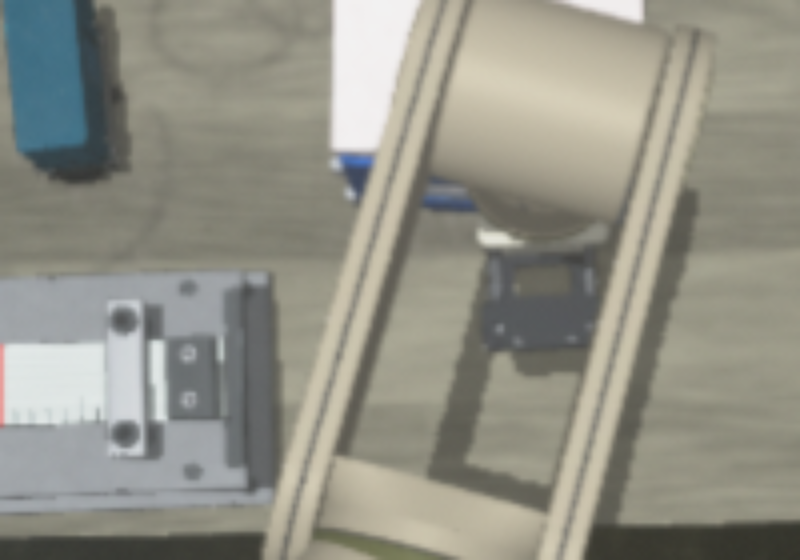

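The picture shows the door following the fingers: the blue panel is nearly shut, at (340,160)–(480,205) in the crop. Next I push the last part gently and watch the force.

```bash
python3 -m handwheel '[[0.5,0,0,0,1],[0.4,0,0,0,1],[0,0,0,0,1]]'; python3 -m handwheel '[[0.3,0,0,0,1],[0,0,0,0,1]]';python3 -m handwheel '[[0.3,0,0,0,1],[0,0,0,0,1]]';python3 -m handwheel '[[0.3,0,0,0,1],[0,0,0,0,1]]'
```

```text
t: 4.88
tool_pos: [0.5594, -0.1095, 0.3587]
orientation: [-2.205, -2.238, 0.001]
force: [-1.6, -0.1, -0.8]
opening: 0.0007
gripper_force: 0.5
t: 5.12
tool_pos: [0.5618, -0.1094, 0.3586]
orientation: [-2.203, -2.236, 0.004]
force: [-9.7, -0.5, 4.8]
opening: 0.0006
gripper_force: 4.9
t: 5.38
tool_pos: [0.5632, -0.1095, 0.3586]
orientation: [-2.201, -2.233, 0.01]
force: [-25.5, -0.3, 13.4]
opening: 0.0004
gripper_force: 13.4
t: 5.62
tool_pos: [0.5645, -0.1096, 0.3585]
orientation: [-2.198, -2.229, 0.016]
force: [-42.1, 0.4, 24.1]
opening: 0.0002
gripper_force: 22.0
```

```bash
python3 -m handwheel '[[-2,0,0,0,1],[-2,1,3,0,1],[-2,2,4,0,1],[-1,5,0,0,1],[-1,5,0,0,0],[-1,5,0,0,0],[-1,5,0,0,0],[-1,5,0,0,0],[0,0,0,0,0]]'
python3 -c "
from h import *
snap('top','t3.png');snap('scene','s3.png')
im=cv2.imread('pics/t3.png')[200:340,150:390];im2=cv2.imread('pics/s3.png')[170:310,220:360]
cv2.imwrite('pics/c3.png',np.hstack([cv2.resize(im,(480,280)),cv2.resize(im2,(280,280))]))"
```

```text
t: 6.75
tool_pos: [0.4577, 0.1737, 0.429]
orientation: [-2.199, -2.243, -0.002]
force: [-0.2, -1.0, 0.2]
opening: 0.0458
gripper_force: 0.0
```

View pics/c3.png

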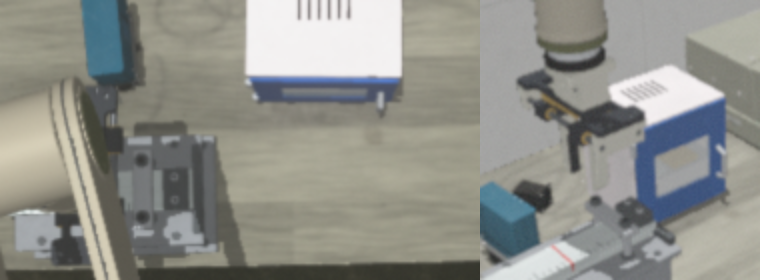

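The door is flush with the cabinet front: the blue edge runs from (248,78) to (400,79), parallel to the roof. I'll check this numerically, along with the height of the black apparatus beside the tail.

Run:
```python
from h import *
im=cv2.imread('pics/t3.png').astype(int)
xs=range(278,348,6);p=[]
for x in xs:
    c=im[225:255,x]; b=np.where((c[:,0]-c[:,2])>50)[0]; p.append((x,225+b[0]-.5))
P=plane('top',p,.197);print(np.round(P[:,:2],4).tolist())
print('blue slope',np.polyfit(P[:,1],P[:,0],1))
# apparatus: nearest black pixels in scene for top points; z along rays for y=.37 plane
o,d=ray('scene',[(165,300),(185,310),(150,283),(130,280),(190,325)])
for y in(.37,.42): 
    t=(y-o[1])/d[:,1];print(y,np.round(o+d*t[:,None],3).tolist())
for z in(.05,.1,.2): print(z,np.round(plane('top',[(137,180),(131,200),(131,270),(137,270)],z)[:,:2],3).tolist())
```

```text
[[0.5833, 0.0006], [0.583, -0.014], [0.5827, -0.0286], [0.5824, -0.0432], [0.5822, -0.0578], [0.5819, -0.0724], [0.5816, -0.087], [0.5813, -0.1017], [0.5811, -0.1163], [0.5808, -0.1309], [0.5805, -0.1456], [0.5802, -0.1602]]
blue slope [0.01905636 0.58327141]
0.37 [[0.863, 0.37, -0.035], [0.657, 0.37, 0.052], [1.016, 0.37, -0.05], [1.404, 0.37, -0.25], [0.644, 0.37, 0.003]]
0.42 [[0.647, 0.42, 0.122], [0.477, 0.42, 0.194], [0.773, 0.42, 0.11], [1.093, 0.42, -0.056], [0.466, 0.42, 0.153]]
0.05 [[0.777, 0.396], [0.721, 0.411], [0.528, 0.406], [0.528, 0.39]]
0.1 [[0.763, 0.38], [0.709, 0.395], [0.523, 0.39], [0.523, 0.374]]
0.2 [[0.736, 0.348], [0.686, 0.362], [0.513, 0.357], [0.512, 0.343]]
```

```bash
python3 -m handwheel '[[-0.3,5.4,0,0,0],[-0.3,5.4,0,0,0],[-0.3,5.3,0,0,0],[0,0,0,0,0],[0,0,0,0,0]]' 40; python3 -m handwheel '[[0,0,-4,0,0],[0,0,-4,0,0],[0,0,-2.2,0,0],[0,0,0,0,0],[0,0,0,0,0]]'
```

```text
t: 7.48
tool_pos: [0.4502, 0.3306, 0.4285]
orientation: [2.205, 2.237, -0.001]
force: [0.1, 0.1, -0.5]
opening: 0.0929
gripper_force: 0.0
t: 8.1
tool_pos: [0.4503, 0.3309, 0.3282]
orientation: [2.206, 2.236, 0.003]
force: [0.4, 0.5, 0.3]
opening: 0.0931
gripper_force: 0.0
```

```bash
python3 -m handwheel '[[-0.15,0,-0.9,0,0],[0,0,0,0,0],[0,0,0,0,1],[0,0,0,0,1],[0,0,0,0,1],[0,0,0,0,1],[0,0,0,0,1],[0,0,0,0,1]]' 40; python3 -c "
from h import *
snap('scene','s4.png');im=cv2.imread('pics/s4.png')[170:350,190:370];cv2.imwrite('pics/s4c.png',cv2.resize(im,None,fx=3,fy=3))
print(readout.read_state())"
```

```text
t: 9.1
tool_pos: [0.448, 0.3317, 0.3178]
orientation: [2.204, 2.238, 0.001]
force: [0.3, 0.5, -1.1]
opening: 0.0496
gripper_force: 40.0
{'t': 9.15, 'q': array([ 5.45384317e-01,  7.35760800e-02,  1.70995704e+00, -3.23245304e-05,
        1.35776659e+00,  5.30349241e-01]), 'dq': array([-0.00018525, -0.0004024 ,  0.00051966,  0.00197525, -0.00108955,
       -0.00122289]), 'joint_torque': array([-2.88473361e-02, -5.12063098e+01, -4.69039321e+01,  1.03080170e-01,
        3.77496444e-01,  1.37746297e-01]), 'tool_pos': array([0.44801989, 0.33172711, 0.31779053]), 'orientation': array([2.20459956e+00, 2.23801287e+00, 4.33951662e-04]), 'force': array([ 0.33801118,  0.43828481, -0.18591211]), 'wrist_torque': array([ 0.05692605, -0.23714177,  0.10584153]), 'gripper_force': 40.00647783279419, 'opening': 0.04941355646188685}
```

View pics/s4c.png

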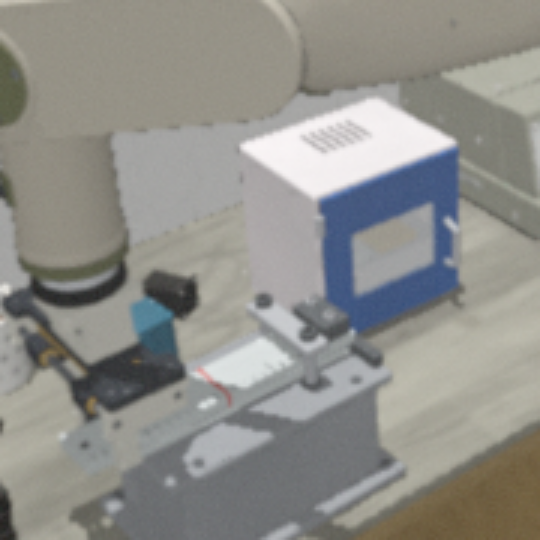

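The picture shows the door shut flush and the bar gripped at its tail, with the opening at 49.5 mm. I'll slide it 140 mm out and then measure the line.

```bash
python3 -m handwheel '[[0,0,0,0,1],[0.01,-0.8,0,0,1],[0.02,-1.4,0,0,1],[0.02,-1.4,0,0,1],[0.02,-1.4,0,0,1],[0,0,0,0,1]]' 60;  python3 -m handwheel '[[0.02,-1.4,0,0,1],[0.02,-1.4,0,0,1],[0.02,-1.4,0,0,1],[0.02,-1.4,0,0,1],[0.02,-1.4,0,0,1],[0.02,-1.4,0,0,1],[0.01,-0.6,0,0,1],[0,0,0,0,1],[0,0,0,0,1]]'
cat > m.py <<'E'
from h import *
import sys
for n in('top','scene'):
    im=np.array(read_camera(n)); cv2.imwrite(f'pics/{n}_{sys.argv[1]}.png',im[:,:,::-1])
    a=im.astype(int); m=((a[:,:,0]-np.maximum(a[:,:,1],a[:,:,2]))>50)
    q=proj(n,[[.45,.08,.151]])[0].astype(int); M=np.zeros_like(m); M[q[1]-30:q[1]+30,q[0]-60:q[0]+60]=1
    v,u=np.where(m&M); print(n,len(u),q)
    if len(u): P=plane(n,np.c_[u,v],.151);w=a[v,u,0]-a[v,u,1];print(np.average(P,axis=0,weights=w),np.ptp(P,axis=0),np.polyfit(P[:,0],P[:,1],1))
s=readout.read_state();print(s['tool_pos'],s['force'],s['wrist_torque'],s['gripper_force'],s['orientation'])
E
python3 m.py a
```

```text
t: 9.9
tool_pos: [0.4488, 0.2798, 0.3178]
orientation: [2.206, 2.235, -0.003]
force: [-1.2, -5.9, 2.2]
opening: 0.0493
gripper_force: 60.0
t: 11.02
tool_pos: [0.4501, 0.191, 0.3178]
orientation: [2.204, 2.236, -0.002]
force: [0.8, -5.3, 2.6]
opening: 0.0497
gripper_force: 60.0
top 30 [247 294]
[0.44826091 0.08392903 0.151     ] [0.04724205 0.00258683 0.        ] [0.03218402 0.06937808]
scene 2 [304 276]
[0.43954675 0.08444845 0.151     ] [0.00568248 0.00075744 0.        ] [-0.13329322  0.14303705]
[0.45010843 0.19098589 0.31772267] [ 1.28004603 -6.89111089  4.20638285] [-1.10002696 -0.16481453 -0.07372976] 59.983971118927 [ 2.20380741  2.23650974 -0.00265907]
```

```bash
python3 -m handwheel '[[0.01,-0.5,0,0,1],[0.01,-0.5,0,0,1],[0,0,0,0,1],[0,0,0,0,1],[0,0,0,0,1],[0,0,0,0,1]]'; python3 m.py b; python3 -c "
from h import *
im=cv2.imread('pics/top_b.png')[262:332,165:285];im2=cv2.imread('pics/scene_b.png')[235:325,260:360]
cv2.imwrite('pics/c5.png',np.hstack([cv2.resize(im,(480,280),interpolation=2),cv2.resize(im2,(311,280),interpolation=2)]))"
```

```text
t: 11.88
tool_pos: [0.4502, 0.1822, 0.3179]
orientation: [-2.204, -2.238, -0.001]
force: [0.2, 5.3, 3.5]
opening: 0.049
gripper_force: 60.0
top 39 [247 294]
[0.45158267 0.0758852  0.151     ] [0.0472412  0.00271552 0.        ] [-0.0010453   0.07630843]
scene 1 [304 276]
[0.435086   0.07552258 0.151     ] [0. 0. 0.] [0.08679041 0.03776129]
[0.45016599 0.18222049 0.31792578] [0.8431154  5.28830224 3.50766626] [ 0.85685182 -0.07895346 -0.0020942 ] 59.98875439167023 [-2.20389457e+00 -2.23827828e+00 -1.55044331e-03]m.py:8: RankWarning: Polyfit may be poorly conditioned
  if len(u): P=plane(n,np.c_[u,v],.151);w=a[v,u,0]-a[v,u,1];print(np.average(P,axis=0,weights=w),np.ptp(P,axis=0),np.polyfit(P[:,0],P[:,1],1))
```

View pics/c5.png

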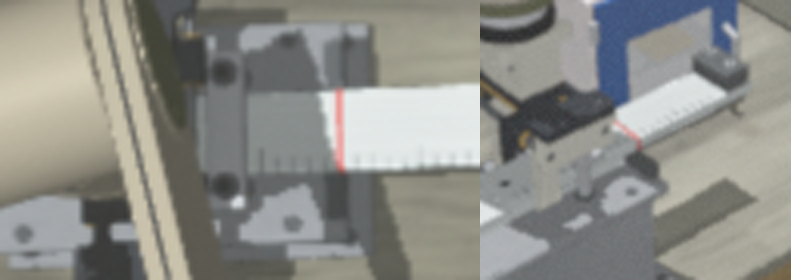

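Run:
```python
from h import *
a=cv2.imread('pics/t0.png',0).astype(int)
for r0,r1 in((274,282),(308,314)): print(np.arange(242,262),a[r0:r1,242:262].mean(0).round())
for u in(250,250.5,251,251.5,252): print(u,plane('top',[(u,278),(u,311)],.139)[:,1])
c=cv2.imread('pics/t0.png').astype(int)[286:307,186:196]; print((c[:,:,2]-c[:,:,1]).mean(0).round())
```

```text
[242 243 244 245 246 247 248 249 250 251 252 253 254 255 256 257 258 259
 260 261] [167. 167. 167. 155. 127. 117. 116. 111.  96.  92. 102. 105. 105. 104.
 101.  98. 107. 131. 154. 156.]
[242 243 244 245 246 247 248 249 250 251 252 253 254 255 256 257 258 259
 260 261] [171. 171. 170. 162. 137. 115. 112. 112. 104.  85.  93. 101. 102. 102.
 102.  96.  91.  95. 115. 141.]
250 [0.07577194 0.07620524]
250.5 [0.07451338 0.07495587]
251 [0.07325483 0.07370652]
251.5 [0.07199631 0.07245719]
252 [0.0707378  0.07120788]
[-6. -5. -0. 79. 71.  2. -5. -6. -6. -6.]
```

```bash
python3 -m handwheel '[[0,-0.1,0,0,1],[0,0,0,0,1],[0,0,0,0,1],[0,0,0,0,1],[0,0,0,0,1],[0,0,0,0,1]]'; python3 m.py c 2>/dev/null
python3 - <<'E'
from h import *
# door, and flatness: outer block end seen in scene/top
a=cv2.imread('pics/top_c.png').astype(int)
p=[]
for x in range(278,348,6):
    c=a[225:255,x]; b=np.where((c[:,0]-c[:,2])>50)[0]
    if len(b): p.append((x,225+b[0]-.5))
P=plane('top',p,.197);print('door',np.polyfit(P[:,1],P[:,0],1))
g=cv2.imread('pics/top_c.png',0).astype(int)
print(g[286:304,255:320].mean(0).round().astype(int))
E
```

```text
t: 12.72
tool_pos: [0.4502, 0.1813, 0.3179]
orientation: [-2.204, -2.238, -0.002]
force: [0.2, 6.0, 3.1]
opening: 0.0494
gripper_force: 60.0
top 27 [247 294]
[0.45029198 0.07505439 0.151     ] [0.04968791 0.00272788 0.        ] [-0.00505072  0.0774586 ]
scene 2 [304 276]
[0.43790695 0.07513015 0.151     ] [0.00569413 0.00079213 0.        ] [-0.13911282  0.13604862]
[0.45015649 0.18131672 0.31794333] [1.12764259 5.97749623 3.3318198 ] [ 0.99626141 -0.0569343  -0.02879924] 59.98893857002258 [-2.20370374e+00 -2.23821062e+00 -1.73595873e-03]
door [0.01905636 0.58327141]
[230 230 229 228 229 230 228 226 228 229 228 225 226 228 227 223 225 227
 227 225 225 227 227 226 226 227 228 226 225 228 228 225 223 227 227 226
 223 198 133 114 114 120 129 130 130 125 115 113 113 118 160 172 116 104
 106 117 141 156 158 158 157 157 157 158 157]
```

```bash
python3 -c "
from h import *
print(job.close_job())"
```

```text
the job is handed in; nothing more can be done
None
```

The job is handed in: the door is pushed shut, and the bar is slid out flat and at rest with its red line within about 1 mm of the edge by the cameras, tail still gripped at 60 N; no verdict came back, so I can't confirm it passed.

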